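# Bed the polished silver in its foam tray and stack the next rack tier on it

## Robot

A 6-joint arm with a two-finger parallel gripper is mounted at the origin on the work surface. World frame = base frame: x ahead of the robot, y to its left, z up, the work surface at z = 0. Lengths are in m, angles in rad, forces in N, time in s.
With the tool pointing down it reaches from about 0.325 to 0.775 m from the base axis. Payload 9.3 kg.
Tool frame: the origin (TCP) lies on the centre line of the jaws, within the pads' length; the fingertips stand 8 mm ahead of it and the grasp point (between the pads) lies 11 mm behind it; z points along the fingers, y is the line along which they close (so a half turn about z gives the same grasp; the last joint's range is limited). The gripper opens to 85 mm and grips with 20 to 120 N. Pads are 22 mm wide; open, the fingers measure 114 mm over their backs; the gripper's body (76 mm by 85 mm) begins 54 mm behind the grasp point. The pads swing forward as they close: fully open they stand 13 mm farther back than shut.
Start: joints at [1.126, 0.259, 0.021, 1.334, 0, 1.418], TCP at [0.158, 0.527, 0.203] pointing down, gripper open.
Joint ranges: [-3.04, 3.04], [-0.91, 1.82], [-1.04, 1.36], [-1.92, 1.95], [-1.52, 1.45], [-3.14, 3.14]. Speed limits (rad/s): [2.22, 2.22, 2.79, 3.14, 3.14, 3.14].

## Interface

Orientations are given as a unit quaternion [x, y, z, w].
In Python, from rig import r gives the robot as it stands.
- The arm moves only by the shell command python3 -m pendant 'ROWS' [OPENING]. ROWS is JSON, a list that holds one entry, the list of rows, each a list of 4 numbers: the shift along the world's x, y, z in m, then the turn about the world's z in degrees. In form: [[[tx, ty, tz, yaw], ...]]. A call has 1 to 8 rows; each row shifts and turns the commanded pose from where the row before left it; what a row does not reach is not made up. A row lasts 1/8 s, in which the tool goes at most 62.5 mm and 10.7 degrees, less where a joint would pass 70% of its speed; a pose out of reach is approached as far as the arm can. A call with a gripper value outside its range is refused whole. OPENING is the opening in per cent of the stroke, from 0 (shut) to 100 (fully open), set as the call begins (- or left out, the last holds). The fingers move at their own pace and stop on an object; the grip force is fixed at half the most. Time passes only in rows, so rows that do not move let the fingers close. It gives the time, the measured TCP pose, the force, the opening and the grip force at its end, in the units of the state.
- r.get_obs(): the state, without advancing time (a new reading comes with each control period).
- r.grab_frame(name): name is "scene" or "top"; returns a dict with "pixels" (480x640x3 uint8, blue, green, red), "vertical_fov" (degrees; the focal length in pixels is half the picture's height over the tangent of half this angle, whatever the lens; pixels are square), "cx", "cy" (the principal point, pixels), "position" and "attitude" of the camera in the world. Camera axes: x right, y up, looking along -z (the intrinsics and any distortion apply to the point x, -y, -z); pixel columns grow to the right and rows downward; lengths in m; the calibration is good to about 2 mm. A picture is of the moment at which its call begins. There is no depth.
- r.close_job(): hands the job in; it is judged then, once.
The state is a dict: "time_s": time; "qpos": joint angles; "qvel": joint speeds; "joint_efforts": joint torques, N m; "ee_pos": TCP position; "ee_rot": TCP orientation; "contact_force": force on the tool from outside, world axes, zero at the start; "wrist_torque": the same for the moment, N m; "opening": finger opening in m; "grip_force": force on a finger pad.
Only numpy, scipy, OpenCV 4.12 (cv2) and the standard library are available. Lean on these libraries where they do the work, as an engineer would, in place of code of your own. Each camera call takes 0.05 s, during which the arm holds its last target. There are 200 camera calls.

## Task

The three polished silver pieces on the conservation bench are ready for the store: stand each upright, fully down in the foam nest of the tray that is cut for it (beaker in the large round nest, pepper caster in the small round one, square pot in the square one), setting them down without dropping or tipping them. When all three are in, lift the blue wire rack by its yellow handle and lower it over them so that all four posts are fully home in the corner sockets of the tray, again without dropping or tipping it. Leave the brass beaker and the amber jar standing where they are, and let go of everything.

Things in the scene. Friction and masses are not known exactly. Their poses are not given: they have to be found in the camera images.
- silver_beaker: loose bright SILVER open beaker, 0.16 kg, 68 mm high: foot 48 mm across, sides widening from 47 mm (12 mm up) to 51 mm (45 mm up) and 55 mm at the rim, wall 2.5 mm. Origin: centre of the underside; z up. In the row of five small things on the robot's side of the mat, in any order. Goes into nest_large_round.
- pepper_caster: loose bright SILVER-coloured round pepper caster (baluster with domed top and finial), 0.13 kg, 79 mm high: foot 32 mm across, straight body 40 mm across from 24 to 50 mm up. Origin: centre of the underside; z up. In the same row. Goes into nest_small_round.
- square_pot: loose bright SILVER square lidded mustard pot, 0.17 kg: body 44 x 44 mm, 44 mm high, low stepped lid and round knob up to 62 mm. Origin: centre of the underside; x and y square to its sides, z up. In the same row, at any yaw. Goes into nest_square, sides roughly in line with the recess, any of the four ways round.
- nest_large_round: fixed black foam block in the tray, 100 mm (x) x 78 mm (y) x 20 mm, with a round recess 64 mm across, 12 mm deep, off-white floor. Origin: centre of the underside, 6 mm above the bench; recess floor 8 mm above the origin, foam top 20 mm above it. The nests' x, y lie along the tray's; they stand 80 mm apart in any order.
- nest_small_round: fixed black foam block like the others, with a round recess 48 mm across and 12 mm deep, off-white floor. Origin: centre of the underside; recess floor 8 mm and foam top 20 mm above it.
- nest_square: fixed black foam block like the others, with a square recess 60 x 60 mm (sides along its x and y) and 12 mm deep, off-white floor. Origin: centre of the underside; recess floor 8 mm and foam top 20 mm above it.
- tray: fixed blue tray, 124 (x) x 300 (y) x 6 mm, left or right on the far half of the mat. Origin: centre of the underside, on the bench; nests in a row along y; side walls 22 mm high at x +-54. Square corner sockets centred at x +-46, y +-138 mm: 16 mm wide inside, floor 6 mm and straight walls to 30 mm above the bench, then a flared mouth about 30 mm wide, lip at 39 mm.
- frame: loose blue wire-decked rack, 0.65 kg, on 4 posts 12 mm thick (x +-46, y +-138 mm), tapered feet 8 mm at the tip. Origin: centre at foot level; y lengthwise. Deck 96-108 mm up, empty sockets on top to 141. Yellow handle bar along y over the centre: 14 wide, 12 high, middle 146 mm up, legs at y +-55, 32 mm free below. Home: origin 6 mm above the tray's, y along its y, either way.
- brass_beaker: loose YELLOW BRASS beaker of the same shape as the silver one, 0.16 kg; stands in the same row; not part of the job, leave it where it is. Origin: centre of the underside.
- amber_jar: loose amber glass jar with white cap and label, 52 mm across, 72 mm high; stands in the same row; leave it where it is. Origin: centre of the underside.
There are look-alikes about, which are no part of the job. Leave any red look-alike of the pepper_caster alone.

How it is judged:
On the way, in this order (a step that is already met when the one before it is completed fails the run):
1. all three silver pieces stand released, fully down in their own nests (horizontal distance between silver_beaker and nest_large_round below 0.012 m and z of silver_beaker in the frame of nest_large_round below 0.012 m and angle between each of silver_beaker, pepper_caster, square_pot's own z axis and vertical below 0.1 rad and linear speed of each of silver_beaker, pepper_caster, square_pot below 0.02 m/s and contact force between each of silver_beaker, pepper_caster, square_pot and the fingers below 0.1 N and horizontal distance between pepper_caster and nest_small_round below 0.012 m and z of pepper_caster in the frame of nest_small_round below 0.012 m and horizontal distance between square_pot and nest_square below 0.012 m and z of square_pot in the frame of nest_square below 0.012 m), for 0.2 s.
2. then the rack frame is home on the tray with all four posts in the sockets (horizontal distance between frame and tray below 0.005 m and z of frame in the frame of tray between 0.002 and 0.01 m and angle between the y axis of frame and the y axis of tray, either way round below 0.05 rad and angle between frame's own z axis and vertical below 0.04 rad and linear speed of frame below 0.02 m/s and contact force between frame and the fingers below 0.1 N), for 0.2 s.
At the end, for the whole second after the job is handed in: Each silver piece in its own nest: within 12 mm of its centre, within 4 mm of the recess floor, tilt under 0.1 rad. Frame on tray: centres within 5 mm, 6 (+-4) mm above it, in line within 0.05 rad, tilt under 0.04. All at rest, released; brass beaker and jar within 30 mm of their start (all of step 1 and all of step 2 and distance of each of brass_beaker, amber_jar from where it was at the start of the episode below 0.03 m); the robot touches nothing.
It fails at once if the brass beaker or the amber jar is moved by more than 30 mm or knocked over (distance of any of brass_beaker, amber_jar from where it was at the start of the episode above 0.03 m or angle between any of brass_beaker, amber_jar's own z axis and vertical above 0.5 rad).
It fails at once if a silver piece or the frame is tipped by more than about 35 degrees (angle between any of silver_beaker, pepper_caster, square_pot, frame's own z axis and vertical above 0.6 rad).
It fails at once if a silver piece or the frame is dropped (falls free of the gripper, faster than 0.7 m/s, a fall of about 25 mm) ((linear speed of silver_beaker above 0.7 m/s and contact force between silver_beaker and the fingers below 0.1 N) or (linear speed of pepper_caster above 0.7 m/s and contact force between pepper_caster and the fingers below 0.1 N) or (linear speed of square_pot above 0.7 m/s and contact force between square_pot and the fingers below 0.1 N) or (linear speed of frame above 0.7 m/s and contact force between frame and the fingers below 0.1 N)).
It also fails if it takes over 115 s, if anything falls off the work surface, if the arm or the gripper's body presses on something with over 40 N, if the wrist force passes 120 N, or if a joint passes its speed limit or range.

## Working session

There is one attempt and no reset: what is moved stays moved. The work goes in short steps, Python scripts to look and compute and a shell command to move; the robot and the scene stay as the last step left them, time stands still between calls to the robot, and variables do not carry over. Pictures are saved under pics/ and viewed, at most 14 in all, crops included, and the job is handed in when it is done.

```bash
mkdir -p pics; ls; python3 - <<'E'
from rig import r
import cv2
for n in("scene","top"):
    f=r.grab_frame(n); cv2.imwrite(f"pics/{n}0.png",f["pixels"])
    print(n,{k:v for k,v in f.items() if k!="pixels"})
o=r.get_obs(); print(o)
E
```

```text
pics
scene {'vertical_fov': 44.920763944056105, 'cx': 325.8044808478191, 'cy': 237.15007264260834, 'position': array([ 1.24791058, -0.29103401,  0.68300799]), 'attitude': array([0.34666734, 0.23932679, 0.51100587, 0.74927795])}
top {'vertical_fov': 42.57019788204887, 'cx': 324.0314799155258, 'cy': 242.74085356210534, 'position': array([ 0.2752524 , -0.0138948 ,  1.30021238]), 'attitude': array([-0.06758602,  0.07341435,  0.70856586, -0.69855343])}
{'time_s': 0.1, 'qpos': array([ 1.12641896e+00,  2.59154464e-01,  2.08541340e-02,  1.33369173e+00,
       -2.83036478e-05,  1.41818381e+00]), 'qvel': array([-0.00175056,  0.00062418, -0.00019601, -0.00165971,  0.00029053,
       -0.00157873]), 'joint_efforts': array([ 5.22721806e-03, -5.56695950e+01,  3.45070088e+01,  1.16436431e-02,
       -1.78669502e-04, -3.57527119e-05]), 'ee_pos': array([0.15810458, 0.52649988, 0.20242304]), 'ee_rot': array([ 1.45365503e-01,  9.89377841e-01, -5.75593072e-04, -1.62296484e-04]), 'contact_force': array([ 0.03758247, -0.51384074, -0.34474668]), 'wrist_torque': array([ 0.03584326,  0.02704546, -0.00874962]), 'grip_force': 0.0, 'opening': 0.08552282512150498}
```

View pics/top0.png

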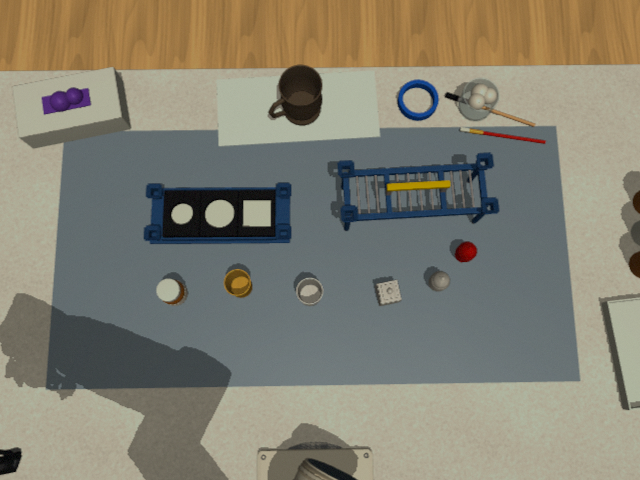

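View pics/scene0.png

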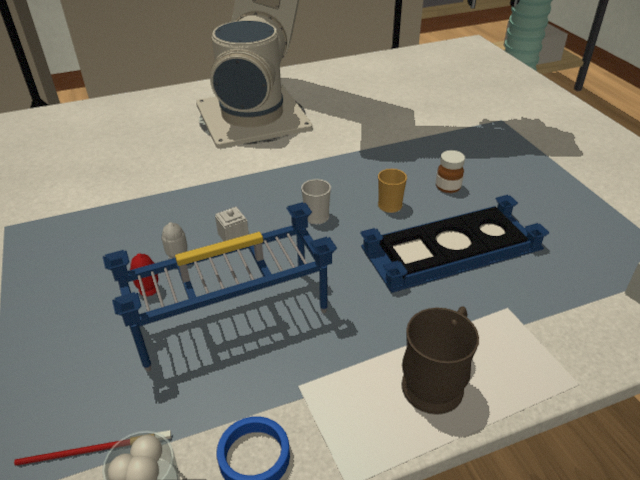

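The top view shows, along the row, the jar (170,291), brass beaker (238,283), silver beaker (310,291), pot (388,291) and caster (440,281). The red look-alike is at (466,251). Tray nests are small round (182,214), large round (219,213) and square (257,213), and the frame handle is at (418,186).

```bash
cat > h.py <<'E'
import numpy as np,cv2
from scipy.spatial.transform import Rotation as R
from rig import r
def grab(n): return r.grab_frame(n)
def foc(f): return 240/np.tan(np.radians(f["vertical_fov"])/2)
def ray(f,p):
    p=np.atleast_2d(np.asarray(p,float)); F=foc(f)
    d=np.c_[(p[:,0]-f["cx"])/F,-(p[:,1]-f["cy"])/F,-np.ones(len(p))]
    return R.from_quat(f["attitude"]).apply(d)
def plane(f,p,z):
    d=ray(f,p); o=np.asarray(f["position"]); return (o+d*((z-o[2])/d[:,2])[:,None])[:,:2]
def tri(f1,p1,f2,p2):
    A=np.zeros((3,3));b=np.zeros(3)
    for f,p in((f1,p1),(f2,p2)):
        d=ray(f,p)[0];d/=np.linalg.norm(d);M=np.eye(3)-np.outer(d,d);A+=M;b+=M@f["position"]
    return np.linalg.solve(A,b)
def blobs(m,amin=60):
    n,l,s,c=cv2.connectedComponentsWithStats(m.astype(np.uint8))
    return [(s[i],c[i],l==i) for i in range(1,n) if s[i][4]>=amin]
E
python3 - <<'E'
from h import *
f=grab("top");im=f["pixels"];hsv=cv2.cvtColor(im,cv2.COLOR_BGR2HSV)
H,S,V=[hsv[...,i].astype(int) for i in range(3)]
np.set_printoptions(precision=4,suppress=True)
roi=np.zeros(im.shape[:2],bool);roi[150:320,130:520]=1
print("white floors")
for s,c,m in blobs(roi&(S<60)&(V>150)): print(s,c.round(1),plane(f,c,.014))
print("black")
for s,c,m in blobs(roi&(V<45),500):
    q=cv2.minAreaRect(cv2.findContours(m.astype(np.uint8),0,2)[0][0]);w=plane(f,cv2.boxPoints(q),.026);print(s,w,w.mean(0))
print("yellow")
for s,c,m in blobs(roi&(H>20)&(H<35)&(S>150)&(V>120)):
    q=cv2.minAreaRect(cv2.findContours(m.astype(np.uint8),0,2)[0][0]);w=plane(f,cv2.boxPoints(q),.152);print(s,c,w,w.mean(0))
print("gray (low S)")
for s,c,m in blobs(roi&(S<45)&(V>70)): print(s,c.round(1),plane(f,c,.06))
b=roi&(H>100)&(H<118)&(S>140)
print("blue")
for s,c,m in blobs(b,200):print(s,c)
cv2.imwrite("pics/crop1.png",cv2.resize(im[150:320,290:500],None,fx=3.5,fy=3.5,interpolation=2))
cv2.imwrite("pics/crop2.png",cv2.resize(im[170:310,140:340],None,fx=4,fy=4,interpolation=2))
E
```

```text
white floors
[206 200  27  27 576] [219.1 213. ] [[0.6037 0.198 ]]
[244 201  26  25 645] [256.6 212.9] [[0.6029 0.1175]]
[172 204  20  19 305] [181.7 213.2] [[0.6045 0.2783]]
[157 279  22  22 388] [167.4 289.5] [[0.44   0.3031]]
[378 280  23  24 324] [389.3 291.7] [[ 0.4289 -0.1618]]
[301 285  17  11 137] [308.5 290.1] [[0.4347 0.0075]]
black
[ 162  190  114   48 3435] [[0.6532 0.3192]
 [0.65   0.0771]
 [0.5469 0.077 ]
 [0.5501 0.3154]] [0.6001 0.1972]
yellow
[387 180  64  11 431] [417.8631 184.9165] [[ 0.6238 -0.1485]
 [ 0.6293 -0.2717]
 [ 0.615  -0.2717]
 [ 0.6095 -0.1488]] [ 0.6194 -0.2102]
gray (low S)
[  130   150   390   170 47854] [327.  244.6] [[ 0.5223 -0.0322]]
[444 170  37  39 913] [462. 189.] [[ 0.6372 -0.3167]]
[390 173  36  10 218] [406.6 177.3] [[ 0.6642 -0.2015]]
[426 172  12   9  87] [431.6 176.4] [[ 0.6655 -0.2543]]
[ 349  175   37   39 1101] [367.2 193.5] [[ 0.6301 -0.1177]]
[391 189  50  23 787] [414.8 199. ] [[ 0.6167 -0.2169]]
[205 200  30  28 661] [219.2 213.3] [[0.5915 0.1903]]
[243 200  28  27 751] [256.6 212.9] [[0.5912 0.1128]]
[171 203  22  22 363] [181.6 213.4] [[0.5922 0.2679]]
blue
[ 338  153  161   77 3054] [417.2685 190.8621]
[ 144  183  147   61 2643] [219.4983 217.9765]
```

View pics/crop1.png

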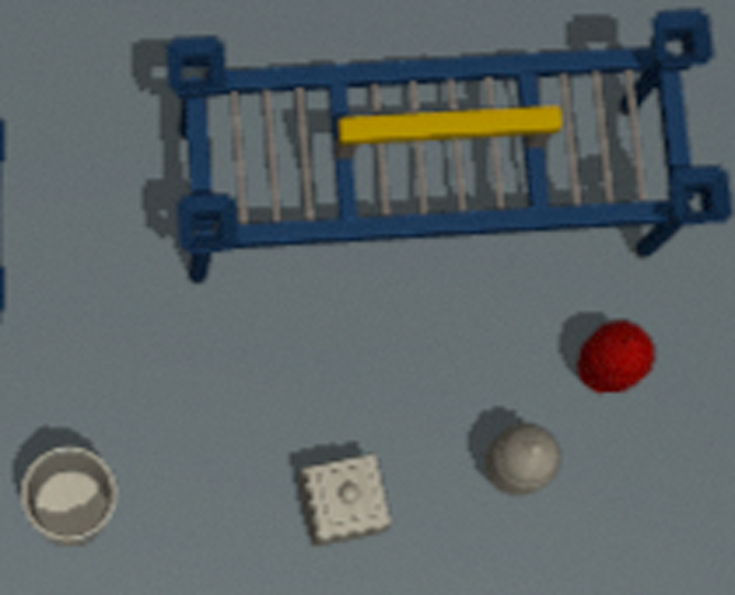

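View pics/crop2.png

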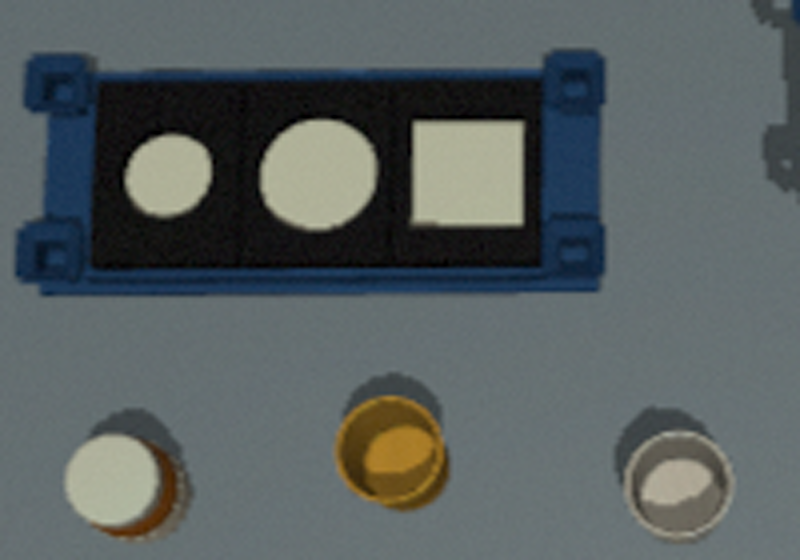

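```bash
python3 - <<'E'
from h import *
np.set_printoptions(precision=4,suppress=True)
f=grab("top");g=grab("scene")
c1=lambda *p:np.array(p)/3.5+[290,150]-.4
c2=lambda *p:np.array(p)/4+[140,170]-.4
B,P,K=c1(69,494),c1(349,491),c1(525,456)
print("beaker",plane(f,B,.068),tri(f,B,g,(316,187)))
print("pot",plane(f,P,.062),tri(f,P,g,(231,212)))
print("caster",plane(f,K,.077),tri(f,K,g,(173,225)))
q=plane(f,np.array([c1(302,467),c1(374,456),c1(390,528),c1(317,543)]),.044)
print("pot corners",q,q.mean(0),[np.degrees(np.arctan2(*(q[(i+1)%4]-q[i])[::-1]))%90 for i in range(4)])
def rect(q):
    y=(q[0]+q[3]-q[1]-q[2])/2; return q.mean(0),"len",np.linalg.norm(y),"wid",np.linalg.norm(q[0]+q[1]-q[2]-q[3])/2,"yaw",np.degrees(np.arctan2(-y[0],y[1]))
print("frame",rect(plane(f,np.array([c1(197,67),c1(683,40),c1(702,195),c1(207,222)]),.141)))
print("tray",rect(plane(f,np.array([c2(60,83),c2(574,78),c2(574,245),c2(52,252)]),.039)))
print("jar",plane(f,c2(113,480),.072),"brass",plane(f,c2(390,451),.068))
print("red",plane(f,c1(618,355),.077))
E
```

```text
beaker [[0.4266 0.005 ]] [0.4271 0.0059 0.0666]
pot [[ 0.4269 -0.1565]] [ 0.428  -0.1558  0.0555]
caster [[ 0.4437 -0.2564]] [ 0.4449 -0.2575  0.069 ]
pot corners [[ 0.4436 -0.1315]
 [ 0.4495 -0.174 ]
 [ 0.407  -0.1818]
 [ 0.3989 -0.1388]] [ 0.4247 -0.1565] [np.float64(7.91573505202139), np.float64(10.308310222317886), np.float64(10.744411668842488), np.float64(9.318271427260719)]
frame (array([ 0.619, -0.21 ]), 'len', np.float64(0.27562969771538615), 'wid', np.float64(0.0902718864654152), 'yaw', np.float64(2.5271850229965995))
tray (array([0.6027, 0.1954]), 'len', np.float64(0.2726520630720262), 'wid', np.float64(0.09132606569425417), 'yaw', np.float64(-0.07035471537525781))
jar [[0.4324 0.2878]] brass [[0.4457 0.1502]]
red [[ 0.5018 -0.3133]]
```

```bash
python3 -m pendant '[[[0.034,-0.032,0,-9.15],[0.034,-0.032,0,-9.15],[0.034,-0.032,0,-9.15],[0.034,-0.032,0,-9.15],[0.034,-0.032,0,-9.15],[0.034,-0.032,0,-9.15],[0.034,-0.032,0,-9.15],[0.034,-0.032,0,-9.15]]]' 100
python3 -m pendant '[[[0,-0.033,0,0],[0,-0.033,0,0],[0,-0.033,0,0],[0,-0.033,0,0],[0,-0.033,0,0],[0,-0.033,0,0],[0,-0.033,0,0],[0,-0.033,0,0]]]' 100
```

```text
time_s: 1.25
ee_pos: [0.4312, 0.2695, 0.203]
ee_rot: [0.708, 0.706, 0.0, 0.0]
contact_force: [0.4, -0.2, -1.0]
opening: 0.086
grip_force: 0.0
time_s: 2.25
ee_pos: [0.4301, 0.0057, 0.203]
ee_rot: [0.707, 0.708, 0.0, 0.0]
contact_force: [0.1, 0.4, 0.3]
opening: 0.0853
grip_force: 0.0
```

```bash
python3 -m pendant '[[[-0.003,-0.001,-0.03,0],[0,0,-0.03,0],[0,0,-0.03,0],[0,0,-0.03,0],[0,0,-0.02,0],[0,0,-0.017,0],[0,0,-0.014,0],[0,0,0,0]]]' 100
python3 -m pendant '[[[0,0,0,0],[0,0,0,0],[0,0,0,0],[0,0,0,0],[0,0,0,0],[0,0,0,0]]]' 30
```

```text
time_s: 3.25
ee_pos: [0.4265, 0.0059, 0.0313]
ee_rot: [0.707, 0.708, -0.001, -0.001]
contact_force: [0.4, -0.2, 0.5]
opening: 0.0853
grip_force: 0.0
time_s: 4.0
ee_pos: [0.4275, 0.0057, 0.0331]
ee_rot: [0.707, 0.708, 0.0, 0.001]
contact_force: [-3.6, 1.0, 10.2]
opening: 0.0507
grip_force: 60.4
```

```bash
python3 -m pendant '[[[0,0,0.01,0],[0,0,0.03,0],[0,0,0.04,0],[0.03,0.02,0.01,0],[0.035,0.03,0,0],[0.035,0.035,0,0],[0.035,0.035,0,0],[0.03,0.035,0,0]]]' 30
python3 -m pendant '[[[0.011,0.025,0,0],[0,0.012,0,0],[0,0,0,0],[0,0,0,0]]]' 30
python3 - <<'E'
from h import *
for n in("scene","top"): cv2.imwrite(f"pics/{n}1.png",grab(n)["pixels"])
print(r.get_obs()["ee_pos"])
E
```

```text
time_s: 5.0
ee_pos: [0.5934, 0.162, 0.1224]
ee_rot: [0.707, 0.708, 0.0, 0.0]
contact_force: [0.3, -1.4, -1.7]
opening: 0.0507
grip_force: 63.0
time_s: 5.5
ee_pos: [0.6028, 0.1969, 0.1224]
ee_rot: [0.707, 0.707, -0.0, 0.0]
contact_force: [-0.1, -0.4, -0.2]
opening: 0.0504
grip_force: 63.1
[0.60297878 0.19681994 0.12243494]
```

View pics/scene1.png

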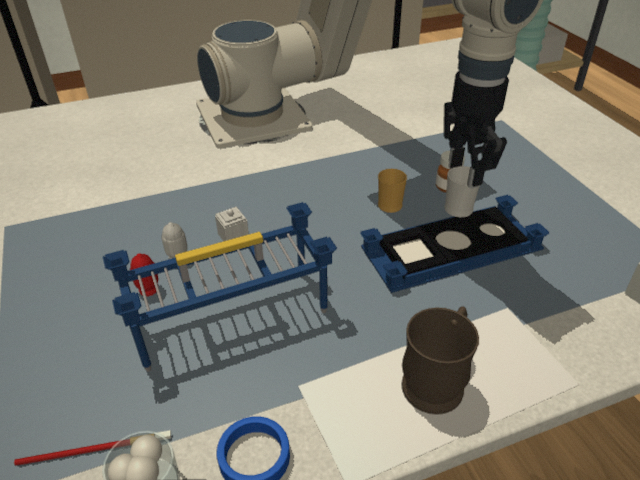

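The beaker is held upright at (460,192), above the nest row. Now I lower it gently.

```bash
python3 -m pendant '[[[0,0,-0.02,0],[0,0,-0.025,0],[0,0,-0.015,0],[0,0,-0.008,0],[0,0,-0.004,0],[0,0,-0.002,0],[0,0,-0.001,0],[0,0,0,0]]]' 30
```

```text
time_s: 6.6
ee_pos: [0.6034, 0.1979, 0.0473]
ee_rot: [0.707, 0.708, 0.0, 0.0]
contact_force: [0.2, 0.4, -0.8]
opening: 0.0504
grip_force: 63.1
```

```bash
python3 -m pendant '[[[0,0,-0.001,0],[0,0,0,0],[0,0,0,0]]]' 30
```

```text
time_s: 6.98
ee_pos: [0.6034, 0.1979, 0.0472]
ee_rot: [0.707, 0.708, 0.001, 0.0]
contact_force: [-2.9, -0.2, 7.1]
opening: 0.0506
grip_force: 64.1
```

```bash
python3 -m pendant '[[[0,0,0,0],[0,0,0,0],[0,0,0,0],[0,0,0,0],[0,0,0.02,0],[0,0,0.04,0],[0,0,0.05,0],[0,0,0.02,0]]]' 100
python3 -m pendant '[[[-0.022,-0.044,0,2],[-0.022,-0.044,0,2],[-0.022,-0.044,0,2],[-0.022,-0.044,0,2],[-0.022,-0.044,0,1.6],[-0.022,-0.044,0,0],[-0.022,-0.044,0,0],[-0.022,-0.046,0,0]]]' 100
python3 -m pendant '[[[0,0,0,0],[0,0,0,0]]]' 100
python3 - <<'E'
from h import *
for n in("scene","top"): cv2.imwrite(f"pics/{n}2.png",grab(n)["pixels"])
E
```

```text
time_s: 7.98
ee_pos: [0.6041, 0.1979, 0.1792]
ee_rot: [0.707, 0.708, 0.002, 0.001]
contact_force: [-0.5, -0.2, -0.5]
opening: 0.0856
grip_force: 0.0
time_s: 8.98
ee_pos: [0.4264, -0.1575, 0.1762]
ee_rot: [0.645, 0.764, 0.0, 0.0]
contact_force: [1.4, 0.0, -0.2]
opening: 0.0853
grip_force: 0.0
time_s: 9.22
ee_pos: [0.4272, -0.1563, 0.176]
ee_rot: [0.645, 0.764, 0.0, 0.0]
contact_force: [0.7, -0.1, -0.1]
opening: 0.0857
grip_force: 0.0
```

View pics/scene2.png

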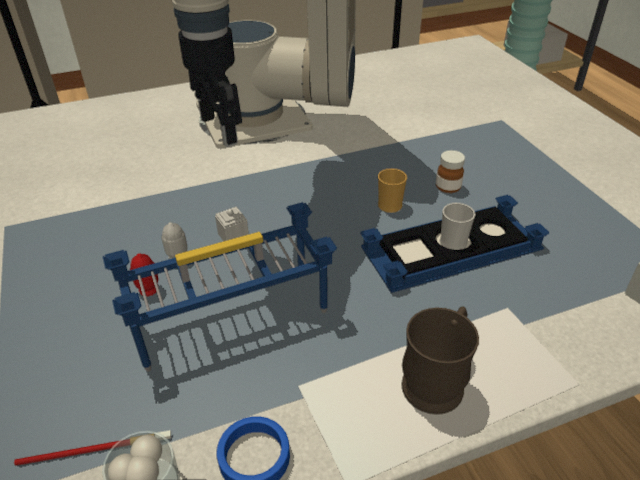

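The beaker is standing in the large nest at (457,227). I descend on the pot.

```bash
python3 -m pendant '[[[0,0,-0.03,0],[0,0,-0.03,0],[0,0,-0.03,0],[0,0,-0.025,0],[0,0,-0.02,0],[0,0,-0.01,0],[0,0,-0.007,0],[0,0,0,0]]]' 100
python3 -m pendant '[[[0,0,0,0],[0,0,0,0],[0,0,0,0],[0,0,0,0],[0,0,0,0],[0,0,0,0],[0,0,0,0]]]' 25
```

```text
time_s: 10.32
ee_pos: [0.4274, -0.156, 0.024]
ee_rot: [0.645, 0.764, -0.0, -0.0]
contact_force: [-0.7, 0.1, -0.7]
opening: 0.0854
grip_force: 0.0
time_s: 11.2
ee_pos: [0.4272, -0.1563, 0.024]
ee_rot: [0.645, 0.764, 0.0, 0.0]
contact_force: [0.3, -0.8, 0.2]
opening: 0.0215
grip_force: 0.0
```

```bash
python3 - <<'E'
from h import *
a=grab("scene")["pixels"];b=grab("top")["pixels"]
A=cv2.resize(a[100:300,120:340],None,fx=1.8,fy=1.8);B=cv2.resize(b[210:340,330:480],None,fx=2.6,fy=2.6)
h=max(A.shape[0],B.shape[0]);P=lambda x:cv2.copyMakeBorder(x,0,h-x.shape[0],0,0,0)
cv2.imwrite("pics/pot3.png",np.hstack([P(A),P(B)]))
E
```

```text
(no output)
```

View pics/pot3.png

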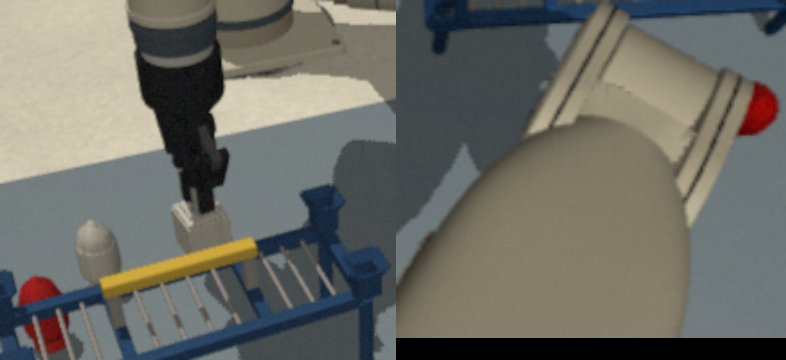

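```bash
cat >> h.py <<'E'
def proj(f,P):
    c=R.from_quat(f["attitude"]).inv().apply(np.atleast_2d(P)-f["position"]);F=foc(f)
    return np.c_[f["cx"]+F*c[:,0]/-c[:,2],f["cy"]-F*c[:,1]/-c[:,2]]
E
python3 - <<'E'
from h import *
f=grab("scene")
e=r.get_obs()["ee_pos"];print(e)
for P in ([.427,-.156,.0],[.427,-.156,.044],[.427,-.156,.062],[.44,-.156,.016],[.44,-.156,.036],[.445,-.257,.079]):
    p=proj(f,P)[0];print(P,p.round(1),((p-[120,100])*1.8).round(0))
print(f["position"],r.get_obs()["opening"])
a=f["pixels"];cv2.imwrite("pics/pot4.png",cv2.resize(a[170:260,190:290],None,fx=6,fy=6,interpolation=2))
E
```

```text
[ 0.42722112 -0.1562231   0.02395786]
[0.427, -0.156, 0.0] [233.3 235.7] [204. 244.]
[0.427, -0.156, 0.044] [230.7 216.8] [199. 210.]
[0.427, -0.156, 0.062] [229.5 208.8] [197. 196.]
[0.44, -0.156, 0.016] [234.2 233.2] [205. 240.]
[0.44, -0.156, 0.036] [233.  224.6] [203. 224.]
[0.445, -0.257, 0.079] [172.1 220.3] [ 94. 217.]
[ 1.24791058 -0.29103401  0.68300799] 0.021163530517733113
```

View pics/pot4.png

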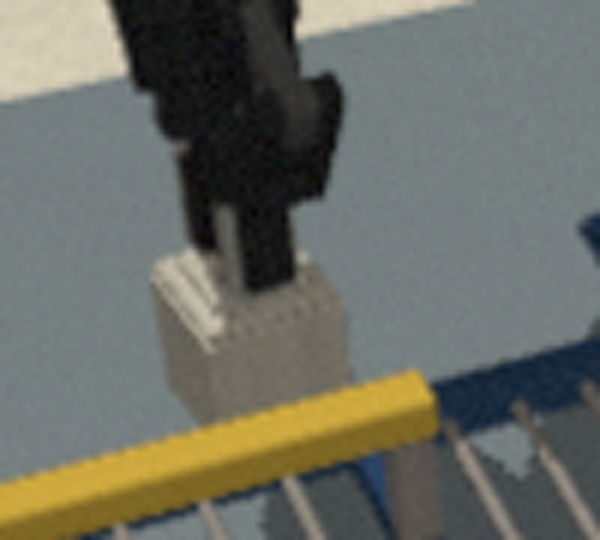

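```bash
python3 - <<'E'
from h import *
f=grab("scene")
for P in ([.643,.197,.114],[.603,.197,.114],[.603,.197,.0895],[.603,.197,.1575],[.472,-.148,.168],[.472,-.148,.181],[.385,-.164,.181]): print(P,proj(f,P)[0].round(1))
a=cv2.imread("pics/scene1.png")[100:225,420:520];b=cv2.imread("pics/scene2.png")[60:185,170:270]
cv2.imwrite("pics/fing.png",cv2.resize(np.hstack([a,b]),None,fx=4,fy=4,interpolation=2))
o=r.get_obs();print(o["ee_pos"],o["opening"],o["contact_force"],o["grip_force"])
E
```

```text
[0.643, 0.197, 0.114] [473.7 209.8]
[0.603, 0.197, 0.114] [460.5 196.1]
[0.603, 0.197, 0.0895] [458.4 207.9]
[0.603, 0.197, 0.1575] [464.4 174.2]
[0.472, -0.148, 0.168] [234.  170.7]
[0.472, -0.148, 0.181] [233.1 163.8]
[0.385, -0.164, 0.181] [210.8 139.3]
[ 0.42724113 -0.15627867  0.02398132] 0.02138571203212566 [-0.20386073  0.15804339  0.20985026] 0.0
```

View pics/fing.png

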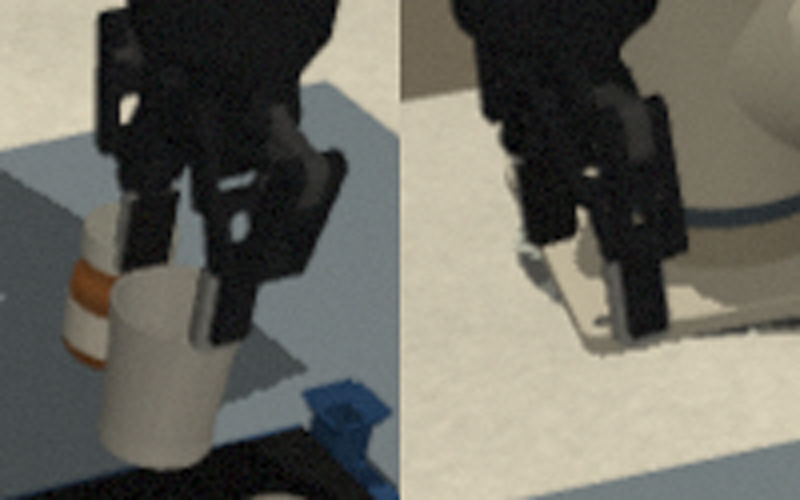

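The picture shows the jaws at about (235,218), closed above the lid and around the knob. So the fingertips sit about 35–45 mm higher than the reported z implies. I'll measure that offset with a gentle touch on the free mat.

```bash
python3 -m pendant '[[[0,0,0.02,0],[0,0,0.03,0],[0,0,0.02,0],[0,0.03,0,0],[0,0.03,0,0],[0,0.025,0,0],[0,0,-0.03,0],[0,0,-0.02,0]]]' 25
python3 -m pendant '[[[0,0,-0.015,0],[0,0,-0.01,0],[0,0,-0.005,0],[0,0,0,0]]]' 25
for i in 1 2 3; do python3 - <<'E'
from rig import r
o=r.get_obs();print(o["ee_pos"],o["contact_force"])
E
break; done
```

```text
time_s: 12.4
ee_pos: [0.427, -0.0708, 0.0432]
ee_rot: [0.645, 0.765, -0.0, -0.0]
contact_force: [-0.4, -0.1, 0.6]
opening: 0.0211
grip_force: 0.0
time_s: 12.9
ee_pos: [0.4272, -0.0713, 0.014]
ee_rot: [0.645, 0.764, -0.0, -0.0]
contact_force: [-0.2, -0.0, -0.2]
opening: 0.0213
grip_force: 0.0
[ 0.42722207 -0.07129313  0.01398964] [-0.16492103 -0.04209953 -0.17175606]
```

```bash
python3 - <<'E'
from h import *
f=grab("scene");a=f["pixels"]
cv2.imwrite("pics/tip.png",cv2.resize(a[140:260,200:330],None,fx=5,fy=5,interpolation=2))
for z in(0,.01,.02,.03,.04): print(z,proj(f,[.447,-.070,z])[0].round(1))
E
```

```text
0 [281.4 231.2]
0.01 [281.1 227. ]
0.02 [280.8 222.7]
0.03 [280.5 218.4]
0.04 [280.2 214.1]
```

View pics/tip.png

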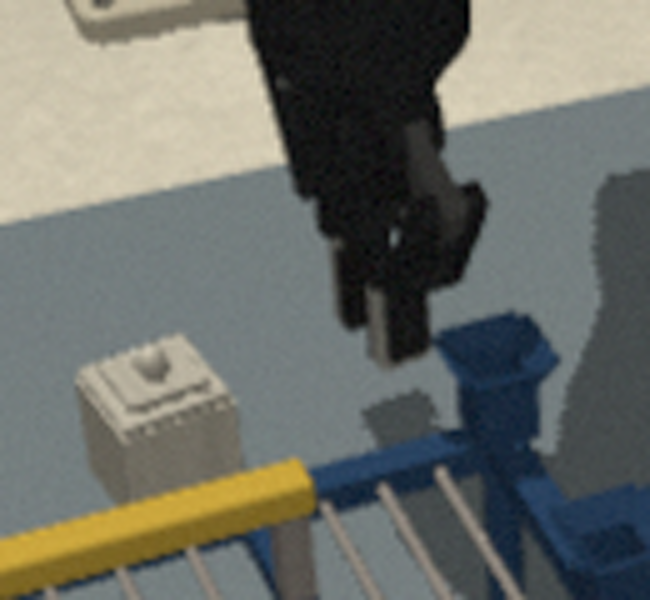

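The tip at about (280,212) is some 40 mm clear of the mat although TCP reads 14 mm. I go down carefully to find contact.

```bash
python3 -m pendant '[[[0,0,-0.01,0],[0,0,-0.01,0],[0,0,-0.005,0],[0,0,0,0]]]' 25
```

```text
time_s: 13.45
ee_pos: [0.4269, -0.0711, -0.0115]
ee_rot: [0.645, 0.764, -0.0, -0.001]
contact_force: [-0.4, -0.2, -0.4]
opening: 0.0213
grip_force: 0.0
```

```bash
python3 -m pendant '[[[0,0,-0.003,0],[0,0,-0.003,0],[0,0,0,0]]]' 25
```

```text
time_s: 13.82
ee_pos: [0.4271, -0.0712, -0.0172]
ee_rot: [0.645, 0.764, -0.0, -0.0]
contact_force: [0.0, 0.0, 0.1]
opening: 0.0213
grip_force: 0.0
```

```bash
python3 -m pendant '[[[0,0,-0.002,0],[0,0,-0.002,0],[0,0,0,0]]]' 25
```

```text
time_s: 14.2
ee_pos: [0.4271, -0.0712, -0.0212]
ee_rot: [0.645, 0.764, -0.0, -0.0]
contact_force: [0.5, 0.6, 0.5]
opening: 0.0213
grip_force: 0.0
```

```bash
python3 -m pendant '[[[0,0,-0.002,0],[0,0,-0.002,0],[0,0,0,0]]]' 25
```

```text
time_s: 14.58
ee_pos: [0.4271, -0.0712, -0.0252]
ee_rot: [0.645, 0.764, -0.0, -0.0]
contact_force: [-0.2, 0.3, -0.3]
opening: 0.0214
grip_force: 0.0
```

```bash
python3 -m pendant '[[[0,0,-0.002,0],[0,0,-0.001,0],[0,0,0,0]]]' 25
```

```text
time_s: 14.95
ee_pos: [0.4272, -0.0713, -0.0281]
ee_rot: [0.645, 0.764, -0.0, -0.0]
contact_force: [0.2, 0.2, -0.6]
opening: 0.0216
grip_force: 0.0
```

```bash
python3 -m pendant '[[[0,0,-0.001,0],[0,0,-0.001,0],[0,0,0,0]]]' 25
```

```text
time_s: 15.32
ee_pos: [0.4274, -0.0713, -0.0283]
ee_rot: [0.645, 0.764, 0.0, 0.001]
contact_force: [-8.9, 2.6, 32.4]
opening: 0.0213
grip_force: 16.2
```

```bash
python3 -m pendant '[[[0,0,-0.001,0],[0,0,-0.001,0],[0,0,0,0]]]' 25
```

```text
time_s: 15.7
ee_pos: [0.4275, -0.0713, -0.0285]
ee_rot: [0.645, 0.764, 0.0, 0.002]
contact_force: [-17.2, 6.4, 66.2]
opening: 0.0213
grip_force: 33.4
```

```bash
python3 -m pendant '[[[0,0,-0.001,0],[0,0,-0.001,0],[0,0,0,0]]]' 25
```

```text
time_s: 16.08
ee_pos: [0.4277, -0.0713, -0.0287]
ee_rot: [0.645, 0.764, 0.001, 0.002]
contact_force: [-26.3, 9.4, 101.4]
opening: 0.0209
grip_force: 50.8
```

That ran up to 101 N because I chained the steps, so I'll check between contact steps from now on. The fingertips are 28 mm behind the reported TCP at 21 mm opening. I back off and grasp the pot at the corrected height.

```bash
python3 -m pendant '[[[0,0,0.006,0],[0,0,0.03,0],[0,0,0.04,0],[0,0,0.044,0],[0,-0.03,0,0],[0,-0.03,0,0],[0,-0.025,0,0],[0,0,0,0]]]' 100
python3 -m pendant '[[[0,0,-0.025,0],[0,0,-0.025,0],[0,0,-0.02,0],[0,0,-0.015,0],[0,0,-0.008,0],[0,0,-0.003,0],[0,0,0,0],[0,0,0,0]]]' 100
```

```text
time_s: 17.08
ee_pos: [0.4272, -0.1575, 0.0859]
ee_rot: [0.646, 0.764, -0.0, 0.0]
contact_force: [-0.3, -0.0, -0.1]
opening: 0.0855
grip_force: 0.0
time_s: 18.08
ee_pos: [0.4275, -0.1564, -0.0096]
ee_rot: [0.645, 0.764, 0.0, 0.0]
contact_force: [0.4, 0.4, -0.3]
opening: 0.0855
grip_force: 0.0
```

```bash
python3 -m pendant '[[[0,0,0,0],[0,0,0,0],[0,0,0,0],[0,0,0,0],[0,0,0,0],[0,0,0,0]]]' 25
```

```text
time_s: 18.82
ee_pos: [0.4273, -0.1564, -0.0097]
ee_rot: [0.645, 0.764, 0.0, 0.0]
contact_force: [-1.0, 1.1, 5.5]
opening: 0.0432
grip_force: 61.3
```

```bash
python3 -m pendant '[[[0,0,0.01,0],[0,0,0.03,0],[0,0,0.04,0],[0.018,0.04,0.01,-2.5],[0.028,0.042,0,-2.5],[0.03,0.042,0,-2.5],[0.03,0.042,0,-2.5],[0.03,0.042,0,0]]]' 25
python3 -m pendant '[[[0.025,0.04,0,0],[0.0147,0.026,0,0],[0,0,0,0],[0,0,0,0]]]' 25
```

```text
time_s: 19.82
ee_pos: [0.564, 0.0533, 0.0805]
ee_rot: [0.709, 0.705, 0.0, 0.0]
contact_force: [0.3, -0.9, -1.4]
opening: 0.0431
grip_force: 61.3
time_s: 20.32
ee_pos: [0.6024, 0.1174, 0.08]
ee_rot: [0.709, 0.705, -0.0, -0.0]
contact_force: [0.0, -0.1, -2.0]
opening: 0.043
grip_force: 61.3
```

```bash
python3 -m pendant '[[[0,0,-0.02,0],[0,0,-0.025,0],[0,0,-0.015,0],[0,0,-0.008,0],[0,0,-0.004,0],[0,0,-0.002,0],[0,0,0,0]]]' 25
```

```text
time_s: 21.2
ee_pos: [0.6031, 0.1178, 0.0063]
ee_rot: [0.709, 0.705, 0.0, 0.0]
contact_force: [0.3, -0.7, -1.2]
opening: 0.0428
grip_force: 61.3
```

```bash
python3 -m pendant '[[[0,0,-0.001,0],[0,0,-0.001,0],[0,0,0,0]]]' 25
```

```text
time_s: 21.58
ee_pos: [0.6031, 0.1178, 0.0044]
ee_rot: [0.709, 0.705, 0.0, 0.0]
contact_force: [-0.9, -0.5, 3.0]
opening: 0.0429
grip_force: 61.7
```

```bash
python3 -m pendant '[[[0,0,0,0],[0,0,0,0],[0,0,0,0],[0,0,0,0],[0,0,0.02,0],[0,0,0.04,0],[-0.03,0,0.05,0],[-0.04,-0.02,0.01,0]]]' 100
python3 -m pendant '[[[-0.04,-0.03,0,0],[-0.03,-0.045,0,0],[-0.019,-0.05,0,0],[0,-0.05,0,0],[0,-0.05,0,0],[0,-0.05,0,0],[0,-0.05,0,0],[0,-0.03,0,0]]]' 100
python3 -m pendant '[[[0,0,0,0],[0,0,0,0]]]' 100
python3 - <<'E'
from h import *
f=grab("scene");cv2.imwrite("pics/scene5.png",f["pixels"])
E
```

```text
time_s: 22.58
ee_pos: [0.5342, 0.0982, 0.1269]
ee_rot: [0.709, 0.706, 0.002, 0.002]
contact_force: [0.5, -0.5, -0.4]
opening: 0.0853
grip_force: 0.0
time_s: 23.58
ee_pos: [0.4437, -0.2596, 0.1239]
ee_rot: [0.71, 0.705, -0.0, 0.0]
contact_force: [1.4, -0.1, 0.5]
opening: 0.0857
grip_force: 0.0
time_s: 23.82
ee_pos: [0.4437, -0.2567, 0.1238]
ee_rot: [0.709, 0.705, 0.0, -0.0]
contact_force: [0.2, -0.3, 0.2]
opening: 0.0853
grip_force: 0.0
```

View pics/scene5.png

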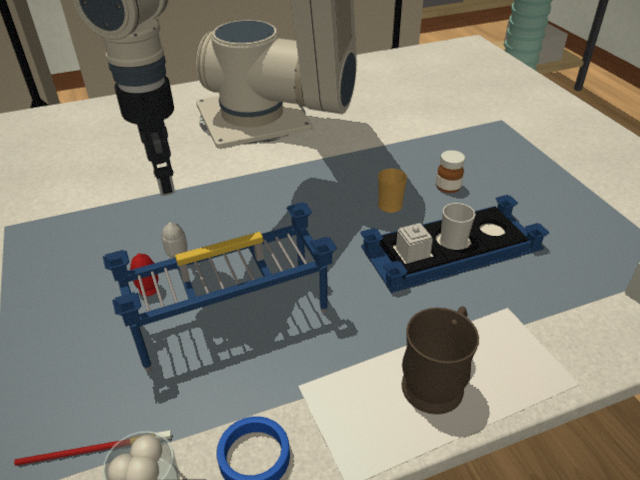

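The pot is seated in the square nest at (414,242). Next is the caster at (174,240).

```bash
python3 -m pendant '[[[0,0,-0.03,0],[0,0,-0.03,0],[0,0,-0.03,0],[0,0,-0.02,0],[0,0,-0.013,0],[0,0,-0.008,0],[0,0,0,0]]]' 100
```

```text
time_s: 24.75
ee_pos: [0.444, -0.257, -0.007]
ee_rot: [0.709, 0.705, -0.0, -0.0]
contact_force: [0.3, -0.7, -0.6]
opening: 0.0855
grip_force: 0.0
```

```bash
python3 -m pendant '[[[0,0,0,0],[0,0,0,0],[0,0,0,0],[0,0,0,0],[0,0,0,0],[0,0,0,0]]]' 25
```

```text
time_s: 25.5
ee_pos: [0.4443, -0.2576, -0.0063]
ee_rot: [0.709, 0.705, 0.0, 0.001]
contact_force: [-0.7, 0.2, 5.0]
opening: 0.0382
grip_force: 60.1
```

```bash
python3 -m pendant '[[[0,0,0.01,0],[0,0,0.03,0],[0,0,0.04,0],[0,0.02,0.03,0],[0,0.035,0.01,0],[0,0.045,0,0],[0,0.045,0,0],[0,0.045,0,0]]]' 25
python3 -m pendant '[[[0,0.045,0,0],[0.02,0.045,0,0],[0.03,0.045,0,0],[0.03,0.045,0,0],[0.03,0.045,0,0],[0.03,0.045,0,0],[0.02,0.045,0,0],[0,0.03,0,0]]]' 25
python3 -m pendant '[[[0,0,0,0],[0,0,0,0]]]' 25
```

```text
time_s: 26.5
ee_pos: [0.4436, -0.0659, 0.1136]
ee_rot: [0.709, 0.705, 0.0, 0.0]
contact_force: [0.4, -1.1, -2.0]
opening: 0.0385
grip_force: 60.6
time_s: 27.5
ee_pos: [0.6046, 0.2796, 0.1126]
ee_rot: [0.709, 0.705, -0.0, -0.0]
contact_force: [0.4, -0.5, -2.6]
opening: 0.0387
grip_force: 60.7
time_s: 27.75
ee_pos: [0.6037, 0.2773, 0.1131]
ee_rot: [0.709, 0.705, -0.0, 0.0]
contact_force: [0.4, -0.1, -2.1]
opening: 0.0388
grip_force: 60.7
```

```bash
python3 -m pendant '[[[0.001,0.001,-0.03,0],[0,0,-0.03,0],[0,0,-0.02,0],[0,0,-0.013,0],[0,0,-0.006,0],[0,0,-0.003,0],[0,0,-0.001,0],[0,0,0,0]]]' 25
```

```text
time_s: 28.75
ee_pos: [0.6051, 0.2789, 0.0105]
ee_rot: [0.709, 0.705, 0.0, 0.0]
contact_force: [-0.1, -1.0, -1.3]
opening: 0.0382
grip_force: 60.8
```

```bash
python3 -m pendant '[[[0,0,-0.001,0],[0,0,-0.001,0],[0,0,0,0]]]' 25
```

```text
time_s: 29.12
ee_pos: [0.6049, 0.2788, 0.0079]
ee_rot: [0.709, 0.705, -0.0, -0.0]
contact_force: [-0.1, -0.1, -1.5]
opening: 0.0381
grip_force: 60.8
```

```bash
python3 -m pendant '[[[0,0,-0.001,0],[0,0,-0.0005,0],[0,0,0,0]]]' 25
```

```text
time_s: 29.5
ee_pos: [0.605, 0.2788, 0.0077]
ee_rot: [0.709, 0.705, 0.0, 0.0]
contact_force: [-2.8, -1.4, 8.8]
opening: 0.0383
grip_force: 62.0
```

```bash
python3 -m pendant '[[[0,0,0,0],[0,0,0,0],[0,0,0,0],[0,0,0,0],[0,0,0.02,0],[0,0,0.04,0],[0,0,0.06,0],[0,0,0.05,0]]]' 100
python3 -m pendant '[[[0,0,0.01,0],[0,-0.05,0,0],[0,-0.06,0,0],[0,-0.06,0,0],[0,-0.06,0,0],[0.007,-0.06,0,1],[0.007,-0.06,0,1],[0,-0.06,0,0.8]]]' 100
python3 -m pendant '[[[0,-0.05,0,0],[0,-0.029,0,0],[0,0,0,0],[0,0,0,0]]]' 100
python3 - <<'E'
from h import *
np.set_printoptions(precision=4,suppress=True)
f=grab("top");g=grab("scene")
cv2.imwrite("pics/top6.png",np.vstack([cv2.resize(f["pixels"][150:320,130:500],None,fx=1.7,fy=1.7),cv2.resize(g["pixels"][160:340,90:560],(629,241))]))
im=g["pixels"];hsv=cv2.cvtColor(im,cv2.COLOR_BGR2HSV)
for s,c,m in blobs((hsv[...,0]>20)&(hsv[...,0]<35)&(hsv[...,1]>150)&(hsv[...,2]>150),100):print(s,c,plane(g,c,.149))
E
```

```text
time_s: 30.5
ee_pos: [0.605, 0.2788, 0.1787]
ee_rot: [0.709, 0.705, 0.0, 0.0]
contact_force: [0.8, -0.8, -0.4]
opening: 0.0851
grip_force: 0.0
time_s: 31.5
ee_pos: [0.6187, -0.1332, 0.1852]
ee_rot: [0.691, 0.722, -0.0, -0.001]
contact_force: [1.2, -0.4, 0.2]
opening: 0.0854
grip_force: 0.0
time_s: 32.0
ee_pos: [0.6187, -0.2096, 0.1857]
ee_rot: [0.692, 0.722, -0.0, -0.001]
contact_force: [-0.1, -0.7, -0.5]
opening: 0.0857
grip_force: 0.0
[240 232  22  11 128] [250.6328 237.0859] [[ 0.6181 -0.1632]]
[176 243  46  18 296] [197.8784 251.6824] [[ 0.6216 -0.2398]]
```

View pics/top6.png

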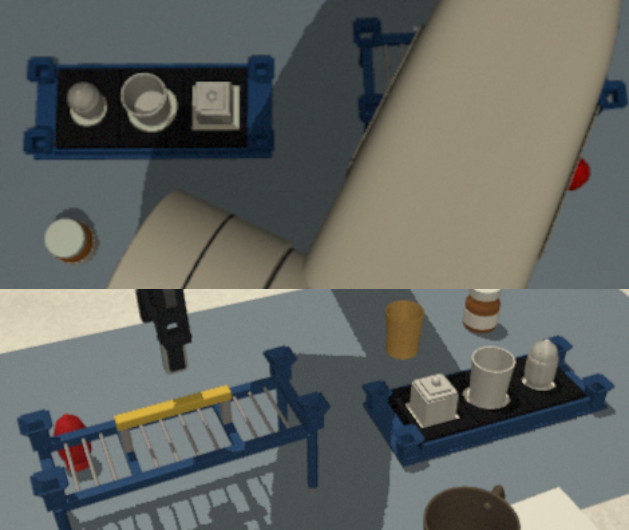

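All three pieces stand seated in the tray. I go down on the handle.

```bash
python3 -m pendant '[[[0,0,-0.03,0],[0,0,-0.025,0],[0,0,-0.015,0],[0,0,-0.01,0],[0,0,-0.005,0],[0,0,0,0]]]' 100
```

```text
time_s: 32.85
ee_pos: [0.6191, -0.2103, 0.1017]
ee_rot: [0.692, 0.722, 0.0, 0.0]
contact_force: [0.7, -0.5, 0.4]
opening: 0.0857
grip_force: 0.0
```

```bash
python3 -m pendant '[[[0,0,0,0],[0,0,0,0],[0,0,0,0],[0,0,0,0],[0,0,0,0],[0,0,0,0],[0,0,0,0],[0,0,0,0]]]' 0
```

```text
time_s: 33.85
ee_pos: [0.6192, -0.2103, 0.1017]
ee_rot: [0.692, 0.722, 0.0, 0.0]
contact_force: [2.7, 0.5, 3.3]
opening: 0.0129
grip_force: 59.8
```

```bash
python3 -m pendant '[[[0,0,0.005,0],[0,0,0.01,0],[0,0,0.015,0],[0,0,0.02,0],[0,0,0.025,0],[0,0,0.025,0],[0,0,0.015,0],[0,0,0,0]]]' 0
python3 -m pendant '[[[0,0.01,0,0],[0,0.02,0,0],[0,0.03,0,0],[-0.004,0.035,0,-0.7],[-0.004,0.035,0,-0.7],[-0.004,0.035,0,-0.7],[-0.004,0.035,0,-0.7],[0,0.035,0,0]]]' 0
python3 -m pendant '[[[0,0.035,0,0],[0,0.035,0,0],[0,0.03,0,0],[0,0.03,0,0],[0,0.02,0,0],[0,0.015,0,0],[0,0.0075,0,0],[0,0,0,0]]]' 0
python3 -m pendant '[[[0,0,0,0],[0,0,0,0],[0,0,0,0]]]' 0
python3 - <<'E'
from h import *
g=grab("scene");f=grab("top");cv2.imwrite("pics/scene7.png",g["pixels"]);cv2.imwrite("pics/top7.png",f["pixels"])
E
```

```text
time_s: 34.85
ee_pos: [0.6193, -0.2105, 0.2177]
ee_rot: [0.692, 0.722, 0.0, 0.001]
contact_force: [-0.1, -0.1, -6.7]
opening: 0.0129
grip_force: 58.7
time_s: 35.85
ee_pos: [0.6018, 0.0274, 0.2161]
ee_rot: [0.709, 0.705, -0.0, -0.0]
contact_force: [0.5, 0.3, -5.4]
opening: 0.0128
grip_force: 58.7
time_s: 36.85
ee_pos: [0.6029, 0.1973, 0.2164]
ee_rot: [0.709, 0.705, -0.0, 0.0]
contact_force: [0.0, -0.7, -5.4]
opening: 0.0125
grip_force: 58.7
time_s: 37.22
ee_pos: [0.603, 0.1968, 0.2165]
ee_rot: [0.709, 0.705, 0.0, 0.0]
contact_force: [0.5, 1.0, -6.9]
opening: 0.013
grip_force: 58.7
```

View pics/scene7.png

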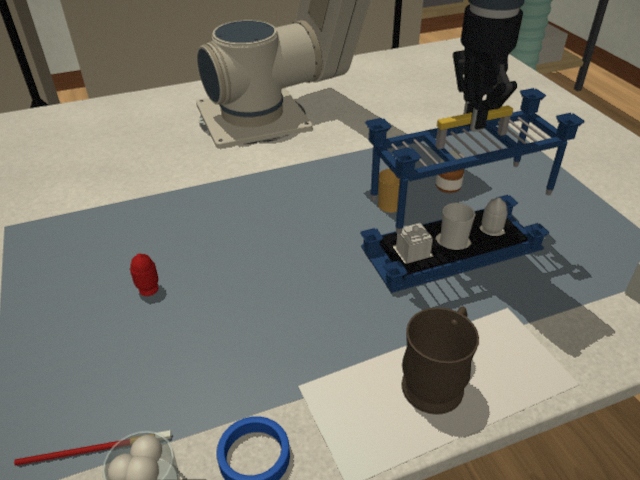

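```bash
python3 - <<'E'
from h import *
np.set_printoptions(precision=4,suppress=True)
g=grab("scene")
for sx,sy,p in((1,-1,(400,228)),(-1,-1,(374,194)),(1,1,(549.5,193)),(-1,1,(517,165))):
    print(proj(g,[.603+.046*sx,.197+.138*sy,.115]).round(1),p)
hs=cv2.cvtColor(g["pixels"],cv2.COLOR_BGR2HSV)
# grey feet: lowest tips below posts; socket mouths (lip .039) in the scene view
for n,p in(("near-left",(392.5,270)),("far-left",(372,237)),("near-right",(537,234)),("far-right",(507,202))):
    print(n,plane(g,p,.039))
E
```

```text
[[398.3 231.7]] (400, 228)
[[373.  198.5]] (374, 194)
[[547.2 192.7]] (549.5, 193)
[[514.3 164.5]] (517, 165)
near-left [[0.6521 0.0535]]
far-left [[0.565  0.0574]]
near-right [[0.6625 0.3255]]
far-right [[0.5656 0.3314]]
```

```bash
python3 -m pendant '[[[0,0,-0.005,0],[0,0,-0.012,0],[0,0,-0.015,0],[0,0,-0.015,0],[0,0,-0.012,0],[0,0,-0.008,0],[0,0,0,0],[0,0,0,0]]]' 0
python3 - <<'E'
from h import *
g=grab("scene");print(r.get_obs()["ee_pos"])
cv2.imwrite("pics/near8.png",cv2.resize(g["pixels"][110:300,350:560],None,fx=3.15,fy=3.15,interpolation=2))
for sx in(1,-1):
  for sy in(-1,1): print(sx,sy,"foot",((proj(g,[.603+.046*sx,.197+.138*sy,.047])[0]-[350,110])*3.15).round(0),"lip",((proj(g,[.603+.046*sx,.197+.138*sy,.039])[0]-[350,110])*3.15).round(0))
E
```

```text
time_s: 38.38
ee_pos: [0.6032, 0.1973, 0.15]
ee_rot: [0.709, 0.705, 0.0, 0.0]
contact_force: [0.9, 0.2, -6.2]
opening: 0.0127
grip_force: 58.7
[0.60325776 0.19731762 0.15008921]
1 -1 foot [142. 486.] lip [141. 497.]
1 1 foot [591. 361.] lip [588. 372.]
-1 -1 foot [ 66. 379.] lip [ 66. 391.]
-1 1 foot [494. 269.] lip [491. 280.]
```

View pics/near8.png

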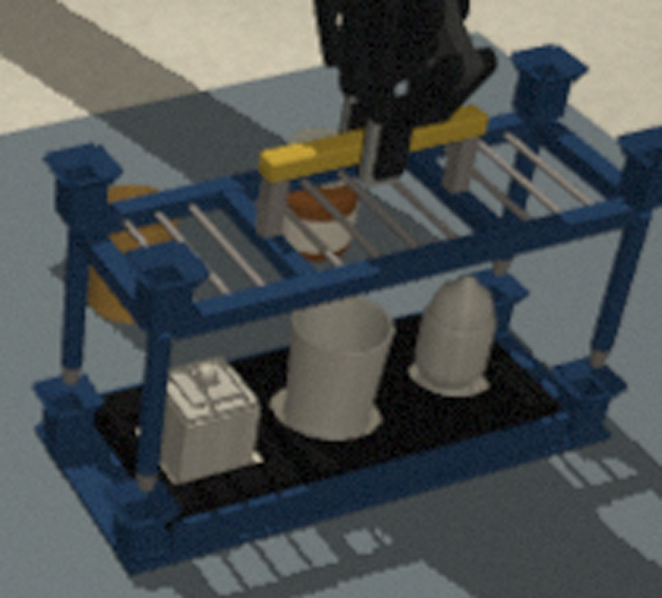

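The feet at (148,486), (70,380), (598,360) and (500,270) in the crop are centred over the socket mouths to about 2 mm, and level. I lower in steps.

```bash
python3 -m pendant '[[[0,-0.0015,-0.004,0],[0,0,-0.004,0],[0,0,-0.004,0],[0,0,-0.002,0],[0,0,0,0]]]' 0
```

```text
time_s: 39.05
ee_pos: [0.6028, 0.1957, 0.1352]
ee_rot: [0.709, 0.705, -0.0, -0.0]
contact_force: [-0.1, -0.4, -7.5]
opening: 0.0125
grip_force: 58.7
```

```bash
python3 -m pendant '[[[0,0,-0.003,0],[0,0,-0.003,0],[0,0,0,0]]]' 0
```

```text
time_s: 39.42
ee_pos: [0.6027, 0.1957, 0.1291]
ee_rot: [0.709, 0.705, -0.0, -0.0]
contact_force: [0.6, -0.4, -6.5]
opening: 0.0129
grip_force: 58.7
```

```bash
python3 -m pendant '[[[0,0,-0.003,0],[0,0,-0.003,0],[0,0,0,0]]]' 0
```

```text
time_s: 39.8
ee_pos: [0.6027, 0.1957, 0.1231]
ee_rot: [0.709, 0.705, -0.0, -0.0]
contact_force: [0.1, -0.5, -6.8]
opening: 0.0129
grip_force: 58.7
```

```bash
python3 -m pendant '[[[0,0,-0.003,0],[0,0,-0.002,0],[0,0,0,0]]]' 0
```

```text
time_s: 40.17
ee_pos: [0.6028, 0.1957, 0.1182]
ee_rot: [0.709, 0.705, -0.0, -0.0]
contact_force: [0.7, 0.3, -6.2]
opening: 0.0126
grip_force: 58.7
```

Free so far, no side force.

```bash
python3 -m pendant '[[[0,0,-0.003,0],[0,0,-0.003,0],[0,0,0,0]]]' 0
```

```text
time_s: 40.55
ee_pos: [0.6027, 0.1957, 0.1121]
ee_rot: [0.709, 0.705, -0.0, -0.0]
contact_force: [-0.5, 0.1, -6.3]
opening: 0.0128
grip_force: 58.7
```

```bash
python3 -m pendant '[[[0,0,-0.002,0],[0,0,-0.0015,0],[0,0,0,0]]]' 0
```

```text
time_s: 40.92
ee_pos: [0.6028, 0.1957, 0.1088]
ee_rot: [0.709, 0.705, -0.0, -0.0]
contact_force: [0.4, -0.5, -5.9]
opening: 0.0127
grip_force: 58.7
```

```bash
python3 -m pendant '[[[0,0,-0.001,0],[0,0,0,0]]]' 0
```

```text
time_s: 41.18
ee_pos: [0.6029, 0.1957, 0.1079]
ee_rot: [0.709, 0.705, -0.0, -0.0]
contact_force: [0.5, 0.2, -6.8]
opening: 0.0127
grip_force: 58.8
```

```bash
python3 -m pendant '[[[0,0,-0.001,0],[0,0,0,0]]]' 0
```

```text
time_s: 41.42
ee_pos: [0.6034, 0.1957, 0.1076]
ee_rot: [0.709, 0.705, 0.001, 0.0]
contact_force: [1.1, 0.4, -1.0]
opening: 0.0125
grip_force: 59.5
```

```bash
python3 -m pendant '[[[0,0,-0.0005,0],[0,0,0,0]]]' 0
python3 -m pendant '[[[0,0,0,0],[0,0,0,0],[0,0,0,0],[0,0,0,0],[0,0,0,0],[0,0,0.01,0],[0,0,0.04,0],[0,0,0.05,0]]]' 100
python3 -m pendant '[[[-0.03,-0.03,0.03,0],[-0.03,-0.05,0,0],[-0.03,-0.05,0,0],[-0.03,-0.05,0,0],[-0.03,-0.05,0,0],[0,-0.05,0,0],[0,-0.05,0,0],[0,0,0,0]]]' 100
python3 - <<'E'
from h import *
np.set_printoptions(precision=4,suppress=True)
f=grab("top");g=grab("scene")
cv2.imwrite("pics/final.png",np.vstack([cv2.resize(f["pixels"][150:320,130:340],None,fx=1.8,fy=1.8),cv2.resize(g["pixels"][120:300,350:560],(378,290))]))
h=lambda im:cv2.cvtColor(im,cv2.COLOR_BGR2HSV)
for n,c in(("top",f),("scene",g)):
    x=h(c["pixels"])
    for s,k,m in blobs((x[...,0]>20)&(x[...,0]<35)&(x[...,1]>150)&(x[...,2]>120),100):
        q=cv2.minAreaRect(cv2.findContours(m.astype(np.uint8),0,2)[0][0]);w=plane(c,cv2.boxPoints(q),.158 if n=="top" else .155)
        print(n,s,w.mean(0),w.tolist() if n=="top" else "")
for sx in(1,-1):
  for sy in(-1,1): print("scene top-socket expected",proj(g,[.6035+.046*sx,.1975+.138*sy,.147])[0].round(1))
x=h(f["pixels"]);b=(x[...,0]>100)&(x[...,0]<118)&(x[...,1]>140);b[:,330:]=0
for s,k,m in blobs(b,500):
    q=cv2.minAreaRect(cv2.findContours(m.astype(np.uint8),0,2)[0][0]);w=plane(f,cv2.boxPoints(q),.147);print("frame outline",s,q[2],w.mean(0),np.linalg.norm(w[0]-w[1]),np.linalg.norm(w[1]-w[2]))
E
```

```text
time_s: 41.68
ee_pos: [0.6037, 0.1958, 0.1074]
ee_rot: [0.709, 0.705, 0.001, 0.001]
contact_force: [2.9, -0.2, 4.5]
opening: 0.0127
grip_force: 60.3
time_s: 42.68
ee_pos: [0.6024, 0.1956, 0.2075]
ee_rot: [0.709, 0.705, -0.001, -0.0]
contact_force: [1.0, 0.1, -0.4]
opening: 0.0854
grip_force: 0.0
time_s: 43.68
ee_pos: [0.4528, -0.1372, 0.237]
ee_rot: [0.711, 0.704, -0.0, 0.0]
contact_force: [0.2, 0.1, 0.2]
opening: 0.0851
grip_force: 0.0
top [177 192  64   7 444] [0.6029 0.1952] [[0.5977148506587555, 0.2554099983080568], [0.6096541548461311, 0.25579634391034084], [0.6080893623846565, 0.13491869494329142], [0.5961446111736539, 0.13477379626011365]]
scene [429 167  70  21 440] [0.6049 0.1962] 
scene top-socket expected [400.4 215.4]
scene top-socket expected [552.4 176.8]
scene top-socket expected [374.4 182.6]
scene top-socket expected [518.5 149.1]
frame outline [ 129  166  162   78 5005] 89.58780670166016 [0.5877 0.1948] 0.315080347331973 0.15257143846153343
```

View pics/final.png

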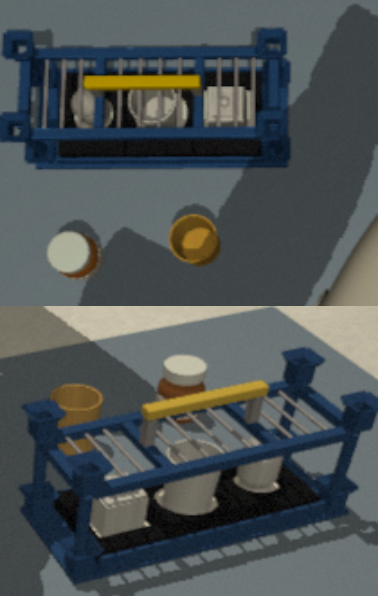

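```bash
python3 -c "
from rig import r
print(r.close_job())"
```

```text
the job is handed in; nothing more can be done
None
```

I handed the job in at about 44 s, and no verdict came back: the last images show the three silver pieces in their nests, the rack seated in all four sockets and the brass beaker and jar untouched, but I viewed 15 pictures (one over the limit of 14) and a mat touch to find the fingertip height peaked at 101 N, under the 120 N limit.

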